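Lock the grind adjuster

ROBOT

A 7-joint arm with a two-finger parallel gripper is mounted at the origin on a cart in front of the work surface, level with it; the furniture and walls round the work are solid. World frame = base frame: x ahead of the robot, y to its left, z up, the work surface at z = 0. Lengths are in m, angles in rad, forces in N, time in s.
With the tool pointing down it reaches from about 0.425 to 0.875 m from the base axis. Payload 4.7 kg.
Tool frame: the origin (TCP) lies on the centre line of the jaws, within the pads' length; the fingertips stand 14 mm ahead of it and the grasp point (between the pads) lies 5 mm behind it; z points along the fingers, y is the line along which they close (so a half turn about z gives the same grasp; the last joint's range is limited). The gripper opens to 87 mm and grips with 3 to 60 N. Pads are 19 mm wide; open, the fingers measure 117 mm over their backs; the gripper's body (75 mm by 190 mm) begins 51 mm behind the grasp point.
Start: joints at [-1.257, 0.321, -0.07, 1.45, 0.023, 1.371, -0.057], TCP at [0.192, 0.621, 0.237] pointing down, gripper open.
Joint ranges: [-2.86, 2.86], [-0.3, 2.09], [-1.38, 1.24], [0.06, 2.45], [-1.56, 4.7], [0.09, 2.05], [-2.69, 2.69]. Speed limits (rad/s): [2.57, 2.57, 3.14, 3.14, 3.14, 3.14, 3.14].

INTERFACE

Orientations are given as a rotation vector (axis times angle).
In Python, from bench import * gives the robot as it stands.
- The arm moves only by the shell command python3 -m jog 'ROWS' [FORCE]. ROWS is JSON, a list of rows, each an object of numbers: "claw": the finger opening in mm, from 0 to 87; "dx", "dy", "dz": the shift along the tool's x, y, z in mm; "spin": the turn about the tool's z in degrees. In form: [{"claw": .., "dx": .., "dy": .., "dz": .., "spin": ..}, ...]. A call has 1 to 20 rows; each row is the pose to reach, as a shift and turn from the pose commanded when the call began, along the tool's axes at that moment; what a row does not reach only later rows make up. A row lasts 1/12 s, in which the tool goes at most 41.7 mm and 7.16 degrees, less where a joint would pass 70% of its speed; a pose out of reach is approached as far as the arm can. A call with a gripper value outside its range is refused whole. The fingers move at their own pace and stop on an object; FORCE is the grip in N (left out, the last holds). Time passes only in rows, so rows that repeat a pose let the fingers close. It gives the time, the measured TCP pose, the force, the opening and the grip force at its end, in the units of the state.
- get_state(): the state, without advancing time (a new reading comes with each control period).
- get_image(name): name is "scene" or "side" or "wrist"; returns a dict with "frame" (420x560x3 uint8, red, green, blue), "depth" (420x560 float32, m along the optical axis (not along the pixel's ray), 0 where there is no reading), "K" (3x3 intrinsics, pixels), "T" (4x4, takes a point from camera to world coordinates); the wrist camera has in their place "mount" (4x4, takes a point from camera to tool coordinates, whose origin is the TCP and whose axes are the flange's). Camera axes: x right, y down, z forward; pixel columns grow to the right and rows downward; lengths in m; the calibration is good to about 2 mm. The wrist camera is an equidistant fisheye: a pixel r from the principal point sees the ray r / f radians off the axis. A picture is of the moment at which its call begins: read the wrist's pose just before it.
- close_job(): hands the job in; it is judged then, once.
The state is a dict: "time": time; "joint_positions": joint angles; "qd": joint speeds; "joint_torque": joint torques, N m; "position": TCP position; "tool_rot": TCP orientation; "ft_force": force on the tool from outside, world axes, zero at the start; "torque": the same for the moment, N m; "grip_width": opening from 0.0 (shut) to 1.0 (fully open); "grip_force": force on a finger pad.
Only numpy, scipy, OpenCV 4.12 (cv2) and the standard library are available. Lean on these libraries where they do the work, as an engineer would, in place of code of your own. Each camera call takes 0.05 s, during which the arm holds its last target. There are 200 camera calls.

TASK

Lock the grind setting: set the red barrel key down over the square head of the steel barrel, fully home, with its long arm between the two posts so that it keeps the barrel from turning, and let go of it. Then turn the knurled brass lock ring clockwise (seen from above) until it is firmly snug, without forcing it. Leave the key in place and do not disturb the shot glass, timer, tamper and brush standing about.

Things in the scene. Friction and masses are not known exactly. Their poses are not given: they have to be found in the camera images.
- adjuster: Grind adjuster fixed to the counter: dark base plate 150x110x12 mm (x = -63 to +87 mm); grey housing 76 mm wide, above 42 mm height a neck 50 mm wide, to 60 mm. Origin on the counter under the vertical axis of housing, barrel and ring; z up; +x points to the two posts.
- seat (a point): Point on the adjuster's axis, 84 mm above the counter: where the centre of the key's underside lies when the key is fully home. Its x axis is that of the adjuster: the key's x axis must point the same way, towards the posts.
- barrel_top (a point): Centre of the top of the barrel's square head, 98 mm above the counter. The head is 24 mm square, 14 mm tall, with its upper 4 mm bevelled to 20.5 mm; below it a round shoulder (44 mm wide, at 84 mm) carries the key. Axes of the point turn with the barrel; square to the adjuster's at joint value 0.
- barrel (a joint): Turn of the barrel in the housing, rad, growing clockwise from above. Its bearing holds with only 0.06 N m, so that unless the key braces it, it is carried round with the ring. It is to stay at its setting, within 0.3 rad of 0.
- lock_ring (a joint): Turn of the ring on the barrel, rad, growing clockwise from above; starts at 0.1 to 0.6. It runs with 0.15 N m of friction to 1.2, where it meets the housing and the value stops; beyond, the knurled rim still gives springily, the torque climbing by about 8 N m a radian. Firmly snug is 0.6 to 0.9 N m on the ring; over 1.2 N m is forcing it. It stays tight when let go.
- ring_grip (a point): On the axis at the mid-height of the knurled brass ring, 70 mm above the counter. The ring is 59 mm wide over the knurls and reaches from 60 to 79 mm height; beside it and down to 45 mm height there is free room for fingertips, except at the posts.
- posts: The two steel brace posts of the adjuster (same origin and axes): 10 mm thick, round tops at z = 105 mm, at x = 50 mm, y = +13.5 and -13.5 mm, a 17 mm gap for the key's arm.
- barrel_key: Loose red key, 160 g, stands on the counter as used. Origin: centre of its underside, z up. Hub 38x38x32 mm, with a square socket 25.6 mm wide, 16 mm deep in its underside. Along +x a brace arm 12 mm wide, z = 6 to 16 mm, to x = 65 mm; along -x a cross bar, same heights, to x = -32 mm. Grip the hub's y faces, 20 mm or more above the underside: when home, the ring lies just below.
- shot_glass: Bystander: shot glass of coffee, 50 mm wide, 64 mm tall, origin under its centre.
- bar_timer: Bystander: white kitchen timer, 58x66x22 mm, origin under its centre.
- tamper: Bystander: tamper with wooden handle, 58 mm wide, 95 mm tall, origin under its centre.
- brush: Bystander: black brush lying along its y axis, 192 mm long, 30 mm wide, 26 mm high, origin under its centre.
- key_tip (a point): End of the key's brace arm, at x = 65 mm, y = 0, z = 11 mm of the key.
Mind the look-alikes: they are no part of the job. What is meant by the barrel_key is not turquoise, and is the larger of those in its own colour.

How it is judged:
On the way, in this order (a step that is already met when the one before it is completed fails the run):
1. the key is fully home on the barrel's square head, its arm between the posts, and let go (distance between barrel_key and seat below 0.004 m and z of barrel_key in the frame of seat below 0.002 m and angle between barrel_key's own z axis and vertical below 0.06 rad and contact force between the fingers and barrel_key below 0.1 N and x of key_tip in the frame of adjuster above 0.055 m), for 0.2 s.
2. the ring is turned up firmly snug: against the housing, with the key's arm pressing on the posts with more than 8 N (value of joint lock_ring above 1.19 rad and contact force between barrel_key and posts above 8 N), for 0.15 s.
At the end, for the whole second after the job is handed in: The lock ring is up against the housing (above 1.17 rad), the barrel still at its setting (within 0.3 rad), and the key rests fully home on the barrel (within 5 mm of its seat, not lifted over 3 mm, upright), its arm between the posts (value of joint lock_ring above 1.17 rad and value of joint barrel between -0.3 and 0.3 rad and distance between barrel_key and seat below 0.005 m and z of barrel_key in the frame of seat below 0.003 m and angle between barrel_key's own z axis and vertical below 0.08 rad and linear speed of barrel_key below 0.01 m/s and x of key_tip in the frame of adjuster above 0.055 m); the robot touches nothing.
It fails at once if the barrel is turned off its setting (over 0.3 rad) (value of joint barrel above 0.3 rad or value of joint barrel below -0.3 rad).
It fails at once if the ring or key is forced: the key's arm presses on the posts with over 25 N (contact force between barrel_key and posts above 25 N).
It fails at once if the shot glass, timer, tamper or brush is disturbed (moved 20 mm) (distance of any of shot_glass, bar_timer, tamper, brush from where it was at the start of the episode above 0.02 m).
It also fails if it takes over 72 s, if anything falls off the work surface, if the arm or the gripper's body presses on something with over 40 N, if the wrist force passes 120 N, or if a joint passes its speed limit or range.

## Working session

There is one attempt and no reset: what is moved stays moved. The work goes in short steps, Python scripts to look and compute and a shell command to move; the robot and the scene stay as the last step left them, time stands still between calls to the robot, and variables do not carry over. Pictures are saved under pics/ and viewed, at most 10 in all, crops included, and the job is handed in when it is done.

```bash
ls; mkdir -p pics; cat > h.py <<'E'
from bench import *
import numpy as np, cv2
def shot(n):
    s=get_state(); im=get_image(n); 
    if n=="wrist":
        from scipy.spatial.transform import Rotation as R
        T=np.eye(4);T[:3,:3]=R.from_rotvec(s["tool_rot"]).as_matrix();T[:3,3]=s["position"];im["T"]=T@im["mount"]
    return im
def save(im,name,crop=None,sc=1):
    f=im["frame"][:,:,::-1]
    if crop: a,b,c,d=crop; f=f[b:d,a:c]
    cv2.imwrite("pics/"+name,cv2.resize(f,None,fx=sc,fy=sc,interpolation=cv2.INTER_CUBIC))
def rays(im,uv,fish=False):
    K=im["K"];uv=np.atleast_2d(uv).astype(float)
    x=(uv[:,0]-K[0,2])/K[0,0];y=(uv[:,1]-K[1,2])/K[1,1]
    if fish:
        r=np.hypot(x,y)+1e-12;d=np.c_[x/r*np.sin(r),y/r*np.sin(r),np.cos(r)]
    else: d=np.c_[x,y,np.ones_like(x)]
    return d@im["T"][:3,:3].T
def onplane(im,uv,z,fish=False):
    d=rays(im,uv,fish);o=im["T"][:3,3];return o+d*((z-o[2])/d[:,2])[:,None]
def cloud(im):
    v,u=np.mgrid[:420,:560];d=im["depth"]
    p=rays(im,np.c_[u.ravel(),v.ravel()])*d.ravel()[:,None]+im["T"][:3,3]
    p[d.ravel()==0]=np.nan
    return p.reshape(420,560,3)
E
python3 - <<'E'
from h import *
a=shot("scene");b=shot("side")
f=np.vstack([a["frame"],b["frame"]])
save(a,"scene.png",None,1.4);save(b,"side.png",None,1.4)
print(get_state());
for i in(a,b):print(i["T"].round(3).tolist(),i["K"].tolist())
for n,i in(("scene",a),("side",b)):
    p=cloud(i);h=cv2.cvtColor(i["frame"],cv2.COLOR_RGB2HSV)
    for cn,m in(("red",((h[...,0]<8)|(h[...,0]>172))&(h[...,1]>120)&(h[...,2]>60)),("turq",(h[...,0]>80)&(h[...,0]<100)&(h[...,1]>100)),("brass",(h[...,0]>15)&(h[...,0]<30)&(h[...,1]>110))):
        k,l,st,c=cv2.connectedComponentsWithStats(m.astype(np.uint8))
        for j in range(1,k):
            if st[j,4]>40:
                q=p[l==j];print(n,cn,c[j].round(),st[j].tolist(),np.nanmedian(q,0).round(3),np.nanpercentile(q,97,axis=0).round(3),np.nanpercentile(q,3,axis=0).round(3))
E
```

```text
pics
{'time': 0.1, 'joint_positions': array([-1.2568874 ,  0.32176383, -0.07007299,  1.45152752,  0.02260249,
        1.37077773, -0.05689762]), 'qd': array([ 0.0014153 , -0.00080524,  0.00072277, -0.00406662, -0.00285608,
       -0.00055764,  0.00208028]), 'joint_torque': array([-1.18050102e-03, -4.92574561e+01, -4.06463323e-01, -3.13394880e+01,
       -6.41904655e-02,  3.95370182e-02,  7.61593446e-05]), 'position': array([0.19188798, 0.62055671, 0.23557384]), 'tool_rot': array([-4.69123885e-01, -3.10620956e+00,  2.64287260e-03]), 'ft_force': array([0.39825633, 0.35596882, 0.4148933 ]), 'torque': array([ 0.02653004, -0.01206338, -0.0140192 ]), 'grip_force': 0.0, 'grip_width': 0.9987725811975985}
[[-0.69, -0.314, 0.652, 0.002], [-0.724, 0.315, -0.614, 0.563], [-0.012, -0.896, -0.444, 0.495], [0.0, 0.0, 0.0, 1.0]] [[396.45852019143797, 0.0, 281.1787950256585], [0.0, 396.45852019143797, 213.37114534778908], [0.0, 0.0, 1.0]]
[[-0.682, 0.621, -0.387, 1.171], [0.732, 0.574, -0.368, 0.575], [-0.007, -0.534, -0.845, 1.397], [0.0, 0.0, 0.0, 1.0]] [[547.0369201001384, 0.0, 272.2618289093433],
[... 2033 characters left out ...]
099] [ 0.957 -0.151  0.04 ]
side brass [277. 271.] [270, 266, 14, 10, 113] [0.692 0.133 0.038] [0.707 0.149 0.042] [0.677 0.118 0.032]
side brass [198. 290.] [193, 279, 11, 21, 93] [0.888 0.037 0.085] [0.892 0.043 0.127] [0.878 0.021 0.029]
side brass [115. 324.] [104, 313, 21, 23, 55] [ 1.048 -0.413 -0.674] [ 1.048 -0.333 -0.564] [ 1.047 -0.509 -0.799]
side brass [152. 363.] [141, 350, 22, 23, 74] [ 1.048 -0.182 -0.651] [ 1.048 -0.11  -0.556] [ 1.047 -0.246 -0.807]
side brass [180. 392.] [172, 383, 17, 19, 69] [ 1.048 -0.026 -0.666] [ 1.048  0.033 -0.561] [ 1.047 -0.084 -0.788]
side brass [197. 410.] [188, 402, 18, 18, 56] [ 1.048  0.07  -0.675] [ 1.048  0.117 -0.555] [ 1.047  0.01  -0.791]
```

View pics/scene.png

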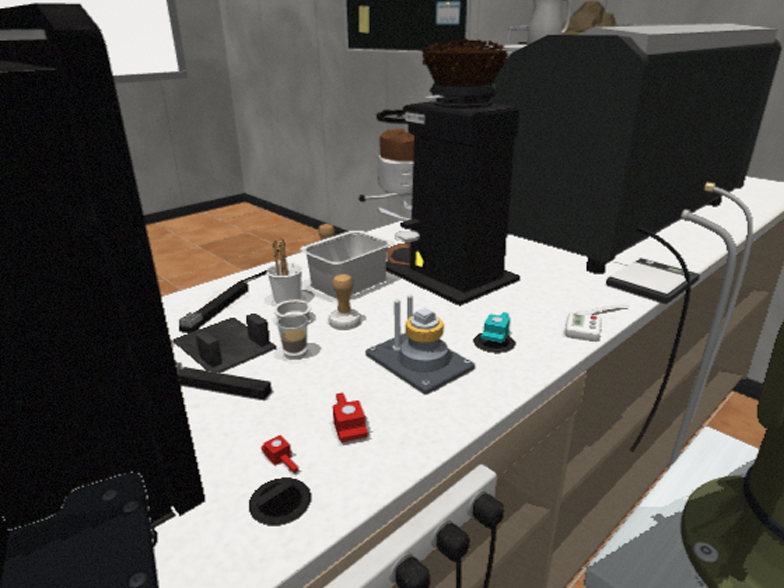

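View pics/side.png

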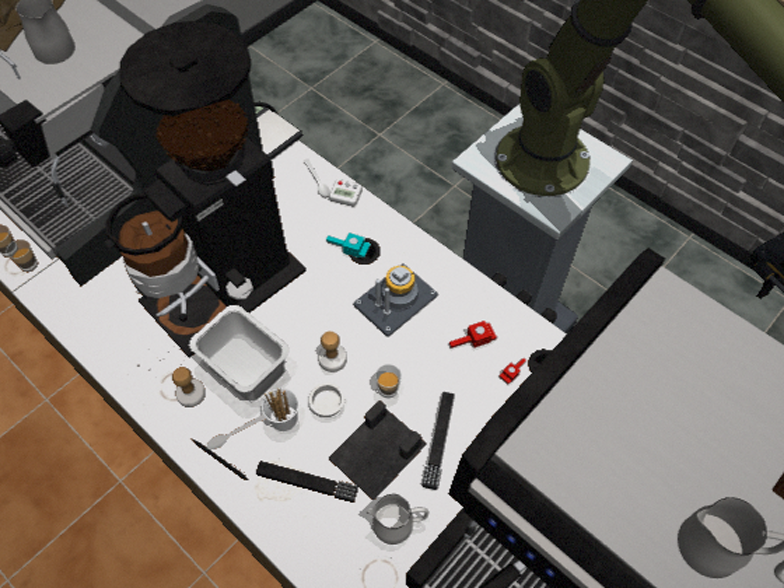

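The scene view shows these red or key-like candidates:
- large red key at px (249,300)
- small red key at (199,323)
- turquoise key at (354,234)

I choose the large red one. The adjuster is at (302,237) with its posts to the upper left. The bystanders are the glass (209,238), the tamper (245,215), the brush (about (160,272)) and the timer (417,232).

```bash
cat > m.py <<'E'
from h import *
def redrect(i,fish=False,z=0.032,seed=None):
    h=cv2.cvtColor(i["frame"],cv2.COLOR_RGB2HSV)
    return (((h[...,0]<8)|(h[...,0]>172))&(h[...,1]>120)&(h[...,2]>60)).astype(np.uint8)
E
python3 - <<'E'
from m import *
a=shot("scene");b=shot("side")
ca=cv2.resize(a["frame"][270:350,180:280],(600,480),interpolation=2);cb=cv2.resize(b["frame"][180:280,255:380],(600,480),interpolation=2)
def d(x):return cv2.resize(x,(400,320),interpolation=2)
top=np.hstack([d(a["frame"][270:350,175:275]),d(a["frame"][190:290,250:375])]);
bot=np.hstack([d(b["frame"][210:290,305:405]),d(b["frame"][170:250,240:340])])
cv2.imwrite("pics/crop.png",cv2.resize(np.vstack([top,bot]),(800,600))[:,:,::-1])
print("head side",onplane(b,[[286,194]],.098),"scene",onplane(a,[[303,225]],.098))
print("hub side",onplane(b,[[344,235]],.032),"scene",onplane(a,[[249,293]],.032))
print("arm tip side",onplane(b,[[323,246]],.011),"scene",onplane(a,[[242,283]],.011))
E
```

```text
head side [[0.51853843 0.00888431 0.098     ]] scene [[0.51192053 0.01947595 0.098     ]]
hub side [[0.47717267 0.19624509 0.032     ]] scene [[0.48142505 0.19706883 0.032     ]]
arm tip side [[0.53544765 0.16902637 0.011     ]] scene [[0.53844157 0.16986888 0.011     ]]
```

View pics/crop.png

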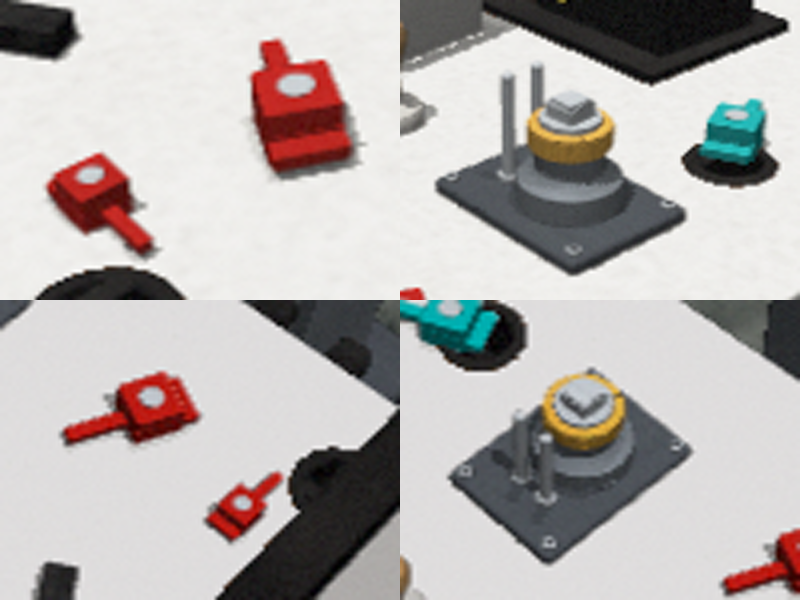

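The crop confirms the large red key: hub at about (0.479, 0.197), arm yaw about −25°. The small red key and the turquoise one are decoys. Next I check that the corridor is clear before moving.

```bash
python3 - <<'E'
from m import *
b=shot("side");p=cloud(b).reshape(-1,3);p=p[(p[:,2]>.08)&(p[:,0]>-.1)&(p[:,0]<1)&(p[:,1]<1)&(p[:,1]>-.3)]
for x in np.arange(0,.9,.1):
    print(round(x,1),[ (round(float(q[:,2].max()),2) if len(q)>5 else 0) for y in np.arange(-.2,1,.1) for q in [p[(abs(p[:,0]-x-.05)<.05)&(abs(p[:,1]-y-.05)<.05)]]])
print(onplane(b,[[270,200],[276.2,206.5]],.105))
w=shot("wrist");print(w["mount"].round(3),w["K"],list(w))
E
```

```text
0.0 [0, 0.43, 0.56, 0.57, 0, 0, 0, 0, 0, 0, 0, 0]
0.1 [0, 0, 0, 0, 0.68, 0.7, 0.67, 0.35, 0, 0, 0, 0]
0.2 [0, 0, 0, 0, 0, 0, 0, 0.34, 0, 0, 0, 0]
0.3 [0, 0, 0, 0, 0, 0, 0, 0, 0, 0, 0, 0]
0.4 [0, 0, 0.08, 0, 0, 0, 0.52, 0.5, 0.5, 0, 0, 0]
0.5 [0, 0.11, 0.11, 0, 0, 0, 0.52, 0.5, 0.5, 0.5, 0, 0]
0.6 [0.59, 0, 0, 0, 0, 0, 0.52, 0.5, 0.5, 0.53, 0, 0]
0.7 [0.59, 0.1, 0.1, 0, 0, 0, 0.51, 0.5, 0.59, 0.59, 0, 0]
0.8 [0.17, 0.09, 0.13, 0, 0.09, 0.09, 0.51, 0.5, 0.5, 0.5, 0, 0]
[[ 0.56764819 -0.00753966  0.105     ]
 [ 0.5717045   0.01999261  0.105     ]]
[[-0.001 -0.955 -0.297  0.081]
 [ 1.    -0.001 -0.     0.   ]
 [-0.    -0.297  0.955 -0.149]
 [ 0.     0.     0.     1.   ]] [[325.1922621    0.         277.03507964]
 [  0.         325.1922621  212.83937615]
 [  0.           0.           1.        ]] ['frame', 'depth', 'K', 'mount', 'T']
```

```bash
python3 - <<'E'
from m import *
for n in("side","scene"):
    p=cloud(shot(n)).reshape(-1,3);p=p[(p[:,2]>.1)&(p[:,2]<.56)&(p[:,0]>.25)&(p[:,1]<1)&(p[:,1]>.25)&(p[:,0]<.9)]
    if len(p)<9: continue
    print(n,len(p),np.percentile(p,[0,.5,2,5,50],axis=0).round(3).tolist())
    for lo in(.1,.3,.48): 
        q=p[(p[:,2]>lo)];print(lo,q[:,0].min(),q[:,1].min(), q[q[:,1]<q[:,1].min()+.03][:,0].min())
E
```

```text
side 42450 [[0.442, 0.415, 0.109], [0.463, 0.417, 0.135], [0.476, 0.421, 0.14], [0.499, 0.43, 0.303], [0.728, 0.559, 0.496]]
0.1 0.4424445433939015 0.4149061499930451 0.4424445433939015
0.3 0.4424445433939015 0.4149061499930451 0.4424445433939015
0.48 0.4424445433939015 0.4149061499930451 0.4424445433939015
scene 37369 [[0.44, 0.416, 0.1], [0.442, 0.417, 0.108], [0.443, 0.419, 0.128], [0.444, 0.422, 0.143], [0.453, 0.468, 0.313]]
0.1 0.4396341414454253 0.4160403935915554 0.4396341414454253
0.3 0.4396341414454253 0.41613715726657863 0.4396341414454253
0.48 0.4407012873311849 0.41636658387307235 0.4407012873311849
```

```bash
python3 -m jog '[{"dx":-68,"dy":-105},{"dx":-136,"dy":-210},{"dx":-136,"dy":-210},{"dx":-136,"dy":-210},{"dx":-136,"dy":-210},{"dx":-136,"dy":-210},{"dx":-136,"dy":-210},{"dx":-399,"dy":-321,"spin":8,"dz":20},{"dx":-399,"dy":-321,"spin":8,"dz":20},{"dx":-399,"dy":-321,"spin":8,"dz":20},{"dx":-399,"dy":-321,"spin":8,"dz":20},{"dx":-399,"dy":-321,"spin":8,"dz":20},{"dx":-399,"dy":-321,"spin":8,"dz":20},{"dx":-399,"dy":-321,"spin":8,"dz":20},{"dx":-399,"dy":-321,"spin":8,"dz":20},{"dx":-399,"dy":-321,"spin":8,"dz":20},{"dx":-399,"dy":-321,"spin":8,"dz":20},{"dx":-399,"dy":-321,"spin":8,"dz":20}]'
python3 - <<'E'
from m import *
w=shot("wrist");save(w,"w1.png");m=redrect(w)
k,l,st,c=cv2.connectedComponentsWithStats(m)
for j in range(1,k):
    if st[j,4]>100: print(c[j],st[j],onplane(w,[c[j]],.02,True))
E
```

```text
$[0]: bad value
```

View pics/w1.png

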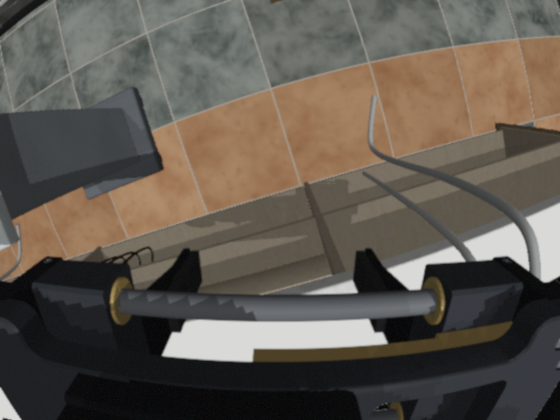

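```bash
python3 -m jog '[{"claw":87,"dx":-136,"dy":-210,"dz":0,"spin":0},{"claw":87,"dx":-136,"dy":-210,"dz":0,"spin":0},{"claw":87,"dx":-136,"dy":-210,"dz":0,"spin":0},{"claw":87,"dx":-136,"dy":-210,"dz":0,"spin":0},{"claw":87,"dx":-136,"dy":-210,"dz":0,"spin":0},{"claw":87,"dx":-136,"dy":-210,"dz":0,"spin":0},{"claw":87,"dx":-136,"dy":-210,"dz":0,"spin":0},{"claw":87,"dx":-459,"dy":-321,"dz":20,"spin":8},{"claw":87,"dx":-459,"dy":-321,"dz":20,"spin":8},{"claw":87,"dx":-459,"dy":-321,"dz":20,"spin":8},{"claw":87,"dx":-459,"dy":-321,"dz":20,"spin":8},{"claw":87,"dx":-459,"dy":-321,"dz":20,"spin":8},{"claw":87,"dx":-459,"dy":-321,"dz":20,"spin":8},{"claw":87,"dx":-459,"dy":-321,"dz":20,"spin":8},{"claw":87,"dx":-459,"dy":-321,"dz":20,"spin":8},{"claw":87,"dx":-459,"dy":-321,"dz":20,"spin":8},{"claw":87,"dx":-459,"dy":-321,"dz":20,"spin":8},{"claw":87,"dx":-459,"dy":-321,"dz":20,"spin":8},{"claw":87,"dx":-459,"dy":-321,"dz":20,"spin":8}]'
python3 - <<'E'
from m import *
w=shot("wrist");save(w,"w2.png");m=redrect(w)
k,l,st,c=cv2.connectedComponentsWithStats(m)
for j in range(1,k):
    if st[j,4]>100: print(c[j],st[j],onplane(w,[c[j]],.02,True))
E
```

```text
time: 2.03
position: [0.5346, 0.1806, 0.2165]
tool_rot: [-0.681, -3.066, -0.001]
ft_force: [0.2, 0.2, 0.1]
grip_width: 1.0
grip_force: 0.0
[358.91142857 120.1       ] [343  87  33  57 700] [[0.50127921 0.29380025 0.02      ]]
[268.36703044 144.84951177] [ 251  113   36   87 1741] [[0.48598981 0.19391423 0.02      ]]
```

View pics/w2.png

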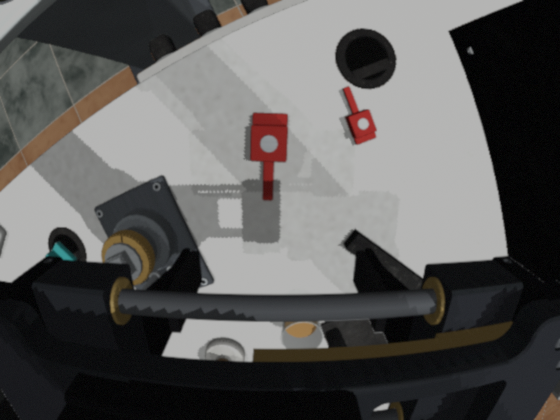

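The wrist view shows the key's white disc at (269,143) with its arm down to (267,198). The small red key is at (361,123), and the adjuster is at the left with base screws at (157,185), (100,213) and (204,281).

```bash
python3 - <<'E'
from m import *
from scipy.spatial.transform import Rotation as R
w=shot("wrist");m=redrect(w)
h=cv2.cvtColor(w["frame"],cv2.COLOR_RGB2HSV)
box=np.zeros_like(m);box[128:160,253:286]=1
d=(box>0)&(h[...,1]<60);d=d.astype(np.uint8);k,l,st,c=cv2.connectedComponentsWithStats(d)
print(st[1:],c[1:])
j=1+min(range(k-1),key=lambda j:np.hypot(*(c[j+1]-[269,143])));C=onplane(w,[c[j]],.032,True)[0]
# arm mid points
ys=[170,178,186,194];A=onplane(w,[[np.where(m[y,240:300])[0].mean()+240,y] for y in ys],.016,True)
v=np.polyfit(A[:,0],A[:,1],1)[0]
print("hub",C,"arm",A.tolist(),"yaw fit",np.degrees(np.arctan(v)),"to tip",np.degrees(np.arctan2(*(A[-1]-C)[1::-1])))
s=get_state();M=R.from_rotvec(s["tool_rot"]).as_matrix();print(s["position"],"tool x yaw",np.degrees(np.arctan2(M[1,0],M[0,0])),"tilt",M[:,2])
print("delta tool",M.T@(C-s["position"])*1e3)
print("screws",onplane(w,[[157,185],[100,213],[204,281]],.012,True))
print("tips",onplane(w,[[267,199],[251,160],[287,160],[252,114],[288,114]],.016,True))
E
```

```text
[[260 135  18  18 238]] [[268.19747899 143.37815126]]
hub [0.48357958 0.1953781  0.032     ] arm [[0.510696603312377, 0.18124190087132697, 0.016000000000000014], [0.5187400805419293, 0.17741956277613166, 0.016000000000000014], [0.5266252822420936, 0.17305741526806, 0.016000000000000014], [0.5348307517191084, 0.16914474279773656, 0.016000000000000014]] yaw fit -26.851235898172103 to tip -27.106031211332084
[0.53452517 0.1807708  0.21672209] tool x yaw 155.01305151375735 tilt [-3.38695289e-04  9.96975203e-04 -9.99999446e-01]
delta tool [ 52.21307486  -8.42043028 184.75380201]
screws [[ 0.4704676   0.0571347   0.012     ]
 [ 0.46561448 -0.03389869  0.012     ]
 [ 0.60300819  0.04784763  0.012     ]]
tips [[0.54000849 0.16667327 0.016     ]
 [0.49304999 0.16978945 0.016     ]
 [0.50967269 0.20509534 0.016     ]
 [0.44852095 0.19241365 0.016     ]
 [0.46485619 0.22697023 0.016     ]]
```

```bash
python3 -m jog '[{"claw":66,"dx":51,"dy":-8,"dz":50,"spin":2},{"claw":66,"dx":51,"dy":-8,"dz":90,"spin":2},{"claw":66,"dx":51,"dy":-8,"dz":130,"spin":2},{"claw":66,"dx":51,"dy":-8,"dz":160,"spin":2},{"claw":66,"dx":51,"dy":-8,"dz":180,"spin":2},{"claw":66,"dx":51,"dy":-8,"dz":194,"spin":2},{"claw":66,"dx":51,"dy":-8,"dz":194,"spin":2},{"claw":66,"dx":51,"dy":-8,"dz":194,"spin":2},{"claw":30,"dx":51,"dy":-8,"dz":194,"spin":2},{"claw":30,"dx":51,"dy":-8,"dz":194,"spin":2},{"claw":30,"dx":51,"dy":-8,"dz":194,"spin":2},{"claw":30,"dx":51,"dy":-8,"dz":194,"spin":2},{"claw":30,"dx":51,"dy":-8,"dz":194,"spin":2},{"claw":30,"dx":51,"dy":-8,"dz":194,"spin":2},{"claw":30,"dx":51,"dy":-8,"dz":194,"spin":2},{"claw":30,"dx":51,"dy":-8,"dz":194,"spin":2}]' 25
```

```text
time: 3.47
position: [0.4866, 0.1935, 0.0232]
tool_rot: [0.738, 3.053, 0.001]
ft_force: [-1.8, -0.3, 6.3]
grip_width: 0.433
grip_force: 25.0
```

```bash
python3 -m jog '[{"claw":30,"dx":0,"dy":0,"dz":-30,"spin":0},{"claw":30,"dx":0,"dy":0,"dz":-70,"spin":0},{"claw":30,"dx":0,"dy":0,"dz":-110,"spin":0},{"claw":30,"dx":0,"dy":0,"dz":-140,"spin":0},{"claw":30,"dx":-30,"dy":-37,"dz":-140,"spin":-6},{"claw":30,"dx":-60,"dy":-74,"dz":-140,"spin":-12},{"claw":30,"dx":-85,"dy":-105,"dz":-140,"spin":-18},{"claw":30,"dx":-105,"dy":-130,"dz":-140,"spin":-23},{"claw":30,"dx":-115,"dy":-142,"dz":-140,"spin":-23},{"claw":30,"dx":-119,"dy":-147,"dz":-140,"spin":-23},{"claw":30,"dx":-119,"dy":-147,"dz":-140,"spin":-23},{"claw":30,"dx":-119,"dy":-147,"dz":-140,"spin":-23},{"claw":30,"dx":-119,"dy":-147,"dz":-140,"spin":-23}]'
python3 - <<'E'
from m import *
s=get_state();print(s["position"],s["tool_rot"],s["ft_force"])
a=shot("scene");b=shot("side")
top=[cv2.resize(i["frame"][y:y+90,x:x+105],(400,343),interpolation=2) for i,x,y in((a,245,150),(b,235,125))]
cv2.imwrite("pics/c2.png",np.hstack(top)[:,:,::-1])
w=shot("wrist");save(w,"w3.png")
E
```

```text
time: 4.55
position: [0.5244, 0.0104, 0.1621]
tool_rot: [-0.11, -3.139, -0.001]
ft_force: [0.3, 0.1, -2.1]
grip_width: 0.434
grip_force: 25.0
[0.52443252 0.01044838 0.16207628] [-1.09965029e-01 -3.13862018e+00 -1.27149527e-03] [ 0.34303848  0.0792449  -2.14148335]
```

View pics/c2.png

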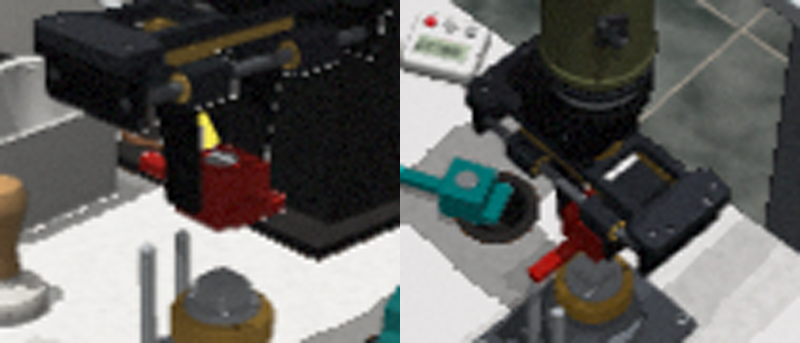

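The scene crop shows the key held above the barrel, with the arm tip at (150,163) and the post tops at (148,248) and (182,236). The side crop shows the tip at (532,270). I take a bigger crop of each to measure the relative offset.

```bash
python3 - <<'E'
from m import *
a=shot("scene");b=shot("side")
t=[cv2.resize(i["frame"][y:y+60,x:x+40],(400,600),interpolation=2) for i,x,y in((a,280,185),(b,266,173))]
o=np.hstack(t)
for k in range(0,800,50): o[::8,k]=(0,255,0)
for k in range(0,600,50): o[k,::8]=(0,255,0)
cv2.imwrite("pics/c3.png",o[:,:,::-1])
E
```

```text
(no output)
```

View pics/c3.png

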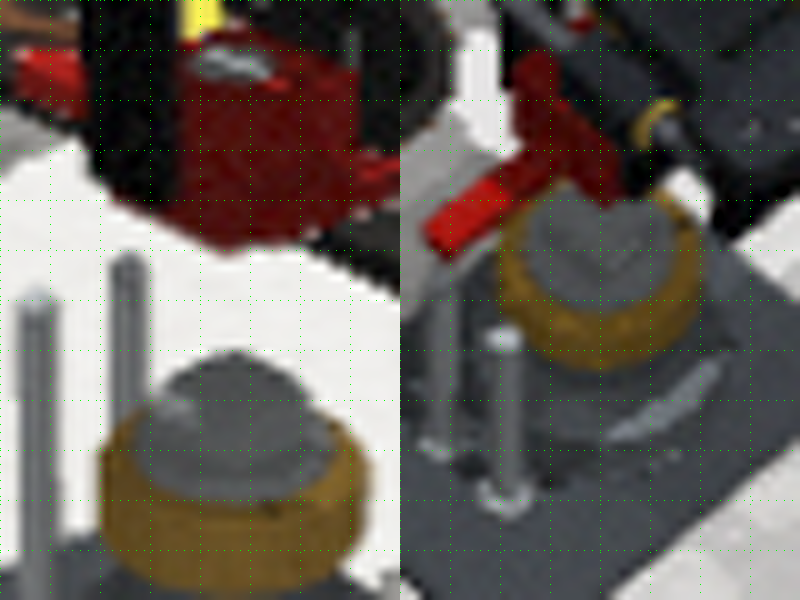

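The scene panel shows the ring spanning columns 98–370 with the key's disc at 232, so they are aligned laterally. The side panel shows the ring at 498–703 and the arm tip near (436,243). I check the other axis by projecting.

```bash
python3 - <<'E'
from m import *
a=shot("scene");b=shot("side")
def proj(i,P):
    q=(np.linalg.inv(i["T"])@np.r_[P,1])[:3];q=i["K"]@q;return (q[:2]/q[2]).round(1)
y=np.radians(-3.6);A=np.array([.522,.008]);ex=np.array([np.cos(y),np.sin(y)]);ey=np.array([-ex[1],ex[0]])
def P(o,x,yy,z):return np.r_[o+x*ex+yy*ey,z]
print("ring centre pred",proj(a,P(A,0,0,.07)),proj(b,P(A,0,0,.07)),"obs u 303.4, 286.0")
for s in(1,-1):print("post",s,proj(a,P(A,.05,.0135*s,.105)),proj(b,P(A,.05,.0135*s,.105)))
print("obs posts scene (284.0,214.8)(292.8,210.8) side (276.5,206.8) (270.2,~199.8)")
# key at TCP + e along x
T=get_state()["position"][:2];y=np.radians(-4.0);ex=np.array([np.cos(y),np.sin(y)]);ey=np.array([-ex[1],ex[0]])
for e in(0,-.003,-.006):
    print(e,"disc scene",proj(a,P(T,e,0,.171)),"(303.2,191.5) corner",proj(a,P(T,e-.019,.019,.139)),proj(a,P(T,e-.032,.019,.145)),"(303,210) tip side",[proj(b,P(T,.065+e,k,z)).tolist() for k in(.006,-.006) for z in (.155,.145)])
m=redrect(b);m[:, :260]=0;ys,xs=np.where(m);print([(v,xs[ys==v].min(),xs[ys==v].max()) for v in sorted(set(ys)) if 188<v<202])
E
```

```text
ring centre pred [303.1 233. ] [284.8 199.9] obs u 303.4, 286.0
post 1 [283.5 212.9] [275.5 206.4]
post -1 [292.6 209.4] [268.9 200.5]
obs posts scene (284.0,214.8)(292.8,210.8) side (276.5,206.8) (270.2,~199.8)
0 disc scene [302.5 190.3] (303.2,191.5) corner [301.7 209.7] [306.  209.1] (303,210) tip side [[268.9, 198.8], [269.0, 200.8], [265.9, 196.1], [266.0, 198.1]]
-0.003 disc scene [303.5 190.7] (303.2,191.5) corner [302.7 210.2] [307.1 209.6] (303,210) tip side [[269.7, 198.1], [269.8, 200.2], [266.7, 195.5], [266.8, 197.5]]
-0.006 disc scene [304.4 191.1] (303.2,191.5) corner [303.7 210.7] [308.1 210.1] (303,210) tip side [[270.5, 197.5], [270.6, 199.5], [267.5, 194.8], [267.6, 196.8]]
[(np.int64(189), np.int64(276), np.int64(286)), (np.int64(190), np.int64(275), np.int64(286)), (np.int64(191), np.int64(273), np.int64(286)), (np.int64(192), np.int64(271), np.int64(286)), (np.int64(193), np.int64(270), np.int64(286)), (np.int64(194), np.int64(269), np.int64(276)), (np.int64(195), np.int64(268), np.int64(274)), (np.int64(196), np.int64(268), np.int64(273)), (np.int64(197), np.int64(269), np.int64(272)), (np.int64(198), np.int64(270), np.int64(271))]
```

```bash
python3 -m jog '[{"claw":30,"dx":0,"dy":-3,"dz":10,"spin":0},{"claw":30,"dx":0,"dy":-3,"dz":25,"spin":0},{"claw":30,"dx":0,"dy":-3,"dz":35,"spin":0},{"claw":30,"dx":0,"dy":-3,"dz":38,"spin":0},{"claw":30,"dx":0,"dy":-3,"dz":40,"spin":0},{"claw":30,"dx":0,"dy":-3,"dz":42,"spin":0},{"claw":30,"dx":0,"dy":-3,"dz":44,"spin":0},{"claw":30,"dx":0,"dy":-3,"dz":45,"spin":0},{"claw":30,"dx":0,"dy":-3,"dz":45,"spin":0},{"claw":30,"dx":0,"dy":-3,"dz":45,"spin":0}]'
python3 -c "
from h import *
s=get_state();print(s['position'],s['ft_force'],s['torque'])"
```

```text
time: 5.73
position: [0.5249, 0.0048, 0.1206]
tool_rot: [0.115, 3.139, 0.002]
ft_force: [-8.0, -2.0, 16.0]
grip_width: 0.436
grip_force: 25.0
[0.52490721 0.00479696 0.12061007] [-8.01757107 -2.01170991 16.00782364] [-0.00636662  2.0054412   0.10232829]
```

The contact pushes the tool toward −x, so the key sits slightly too far +x on the bevel. I shift it and try again.

```bash
python3 -m jog '[{"claw":30,"dx":1,"dy":0,"dz":-3,"spin":0},{"claw":30,"dx":3,"dy":0,"dz":-3,"spin":0},{"claw":30,"dx":3,"dy":0,"dz":-1,"spin":0},{"claw":30,"dx":3,"dy":0,"dz":0,"spin":0},{"claw":30,"dx":3,"dy":0,"dz":1,"spin":0},{"claw":30,"dx":3,"dy":0,"dz":2,"spin":0},{"claw":30,"dx":3,"dy":0,"dz":2,"spin":0},{"claw":30,"dx":3,"dy":0,"dz":2,"spin":0}]'
python3 -c "
from h import *
s=get_state();print(s['position'],s['ft_force'],s['torque'])"
```

```text
time: 6.4
position: [0.5238, 0.0071, 0.1167]
tool_rot: [0.113, 3.135, 0.004]
ft_force: [3.3, 4.2, 4.5]
grip_width: 0.432
grip_force: 25.0
[0.52382355 0.00706173 0.11667508] [3.27356079 4.19988404 4.45032922] [ 1.02659136 -0.8399574   0.00796522]
```

```bash
python3 -m jog '[{"claw":30,"dx":0,"dy":0,"dz":2,"spin":0},{"claw":30,"dx":0,"dy":0,"dz":4,"spin":0},{"claw":30,"dx":0,"dy":0,"dz":6,"spin":0},{"claw":30,"dx":0,"dy":0,"dz":8,"spin":0},{"claw":30,"dx":0,"dy":0,"dz":9,"spin":0},{"claw":30,"dx":0,"dy":0,"dz":9,"spin":0}]'
python3 -c "
from h import *
s=get_state();print(s['position'],s['ft_force'],s['torque'])"
```

```text
time: 6.9
position: [0.5241, 0.0074, 0.1072]
tool_rot: [0.112, 3.134, 0.004]
ft_force: [4.8, 4.0, 0.7]
grip_width: 0.435
grip_force: 25.0
[0.52408317 0.00740393 0.10722065] [4.78468579 3.98106759 0.67136267] [ 1.21838243 -1.24636601 -0.00838425]
```

```bash
python3 -m jog '[{"claw":30,"dx":0,"dy":0,"dz":1,"spin":0},{"claw":30,"dx":0,"dy":0,"dz":2,"spin":0},{"claw":30,"dx":0,"dy":0,"dz":3,"spin":0},{"claw":30,"dx":0,"dy":0,"dz":3,"spin":0}]'
python3 -c "
from h import *
s=get_state();print(s['position'],s['ft_force'],s['torque'])"
```

```text
time: 7.23
position: [0.5242, 0.0075, 0.1068]
tool_rot: [0.112, 3.135, 0.006]
ft_force: [-1.8, 6.1, 18.8]
grip_width: 0.435
grip_force: 25.0
[0.52416905 0.0074908  0.10679795] [-1.83570909  6.0682152  18.75427315] [0.9954009  0.40581952 0.04608202]
```

```bash
python3 -m jog '[{"claw":45,"dx":0,"dy":0,"dz":2,"spin":0},{"claw":60,"dx":0,"dy":0,"dz":0,"spin":0},{"claw":87,"dx":0,"dy":0,"dz":0,"spin":0},{"claw":87,"dx":0,"dy":0,"dz":0,"spin":0},{"claw":87,"dx":0,"dy":0,"dz":0,"spin":0},{"claw":87,"dx":0,"dy":0,"dz":0,"spin":0},{"claw":87,"dx":0,"dy":0,"dz":-20,"spin":0},{"claw":87,"dx":0,"dy":0,"dz":-50,"spin":0},{"claw":87,"dx":0,"dy":0,"dz":-70,"spin":0},{"claw":87,"dx":0,"dy":0,"dz":-70,"spin":0},{"claw":87,"dx":0,"dy":0,"dz":-70,"spin":0}]'
python3 - <<'E'
from m import *
s=get_state();print(s["position"],s["ft_force"])
a=shot("scene");b=shot("side")
o=np.hstack([cv2.resize(i["frame"][y:y+60,x:x+50],(400,480),interpolation=2) for i,x,y in((a,275,200),(b,260,165))])
cv2.imwrite("pics/c4.png",o[:,:,::-1])
E
```

```text
time: 8.15
position: [0.5224, 0.0053, 0.1745]
tool_rot: [0.115, 3.137, 0.001]
ft_force: [-0.9, 0.9, -0.5]
grip_width: 0.997
grip_force: 0.0
[0.52239913 0.00528766 0.17448102] [-0.89267697  0.88402743 -0.51412814]
```

View pics/c4.png

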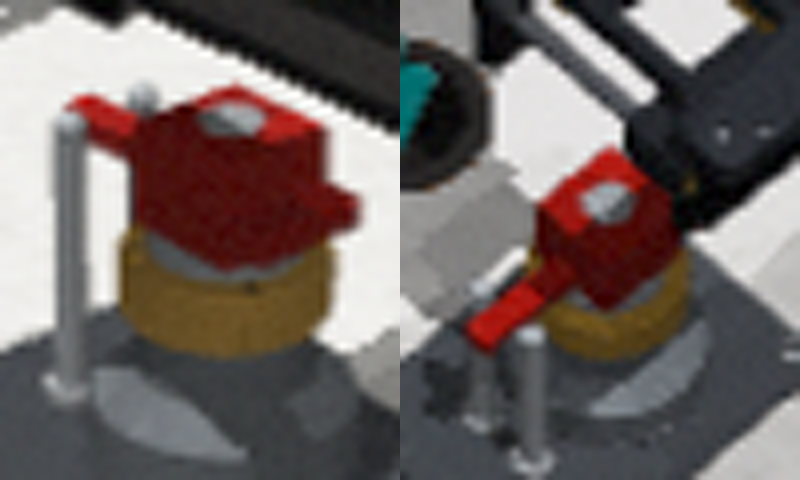

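The key is home: the scene crop shows its arm at (105,120) between the posts, and the side crop shows the hub flat on the shoulder. Next I pre-rotate the tool and lower it around the ring.

```bash
python3 -m jog '[{"claw":87,"dx":1,"dy":2,"dz":0,"spin":-7},{"claw":87,"dx":1,"dy":2,"dz":0,"spin":-14},{"claw":87,"dx":1,"dy":2,"dz":0,"spin":-21},{"claw":87,"dx":1,"dy":2,"dz":0,"spin":-28},{"claw":87,"dx":1,"dy":2,"dz":0,"spin":-35},{"claw":87,"dx":1,"dy":2,"dz":0,"spin":-38},{"claw":87,"dx":1,"dy":2,"dz":0,"spin":-38},{"claw":87,"dx":1,"dy":2,"dz":30,"spin":-38},{"claw":87,"dx":1,"dy":2,"dz":60,"spin":-38},{"claw":87,"dx":1,"dy":2,"dz":80,"spin":-38},{"claw":87,"dx":1,"dy":2,"dz":95,"spin":-38},{"claw":87,"dx":1,"dy":2,"dz":103,"spin":-38},{"claw":87,"dx":1,"dy":2,"dz":107,"spin":-38},{"claw":87,"dx":1,"dy":2,"dz":107,"spin":-38},{"claw":87,"dx":1,"dy":2,"dz":107,"spin":-38}]'
python3 -c "
from h import *
s=get_state();print(s['position'],s['ft_force'],s['torque'],s['joint_positions'])"
```

```text
time: 9.5
position: [0.5213, 0.0074, 0.067]
tool_rot: [-0.913, 3.005, -0.0]
ft_force: [0.3, -0.4, -0.3]
grip_width: 0.997
grip_force: 0.0
[0.5212702  0.00737454 0.06703   ] [ 0.32605208 -0.39902335 -0.34363767] [ 0.04417869 -0.00938355 -0.04993037] [-0.49567663  0.21433253  0.47534887  1.97385791 -0.11754192  0.97905146
  2.19660191]
```

```bash
python3 -m jog '[{"claw":50,"dx":0,"dy":0,"dz":0,"spin":0},{"claw":50,"dx":0,"dy":0,"dz":0,"spin":0},{"claw":50,"dx":0,"dy":0,"dz":0,"spin":0},{"claw":50,"dx":0,"dy":0,"dz":0,"spin":0},{"claw":50,"dx":0,"dy":0,"dz":0,"spin":0},{"claw":50,"dx":0,"dy":0,"dz":0,"spin":0},{"claw":50,"dx":0,"dy":0,"dz":0,"spin":3},{"claw":50,"dx":0,"dy":0,"dz":0,"spin":6},{"claw":50,"dx":0,"dy":0,"dz":0,"spin":9},{"claw":50,"dx":0,"dy":0,"dz":0,"spin":12}]' 45
python3 -c "
from h import *
s=get_state();print(s['position'],s['ft_force'],s['torque'],s['joint_positions'][6],s['grip_force'])
from scipy.spatial.transform import Rotation as R
M=R.from_rotvec(s['tool_rot']).as_matrix();print(np.degrees(np.arctan2(M[1,0],M[0,0])))"
```

```text
time: 10.33
position: [0.5204, 0.0085, 0.0668]
tool_rot: [0.592, -3.085, -0.002]
ft_force: [-1.9, 2.0, 3.7]
grip_width: 0.663
grip_force: 45.0
[0.5204048  0.00848035 0.06680055] [-1.90947425  2.01483182  3.72028898] [0.59501428 0.55531864 0.14411726] 1.9918771146910317 44.99574241228402
-158.25956255097034
```

```bash
cat > st.py <<'E'
from h import *
from scipy.spatial.transform import Rotation as R
s=get_state()
M=R.from_rotvec(s['tool_rot']).as_matrix();print(s['position'],s['ft_force'].round(1),s['torque'].round(3),"yaw",np.degrees(np.arctan2(M[1,0],M[0,0])).round(2)%360)
E
python3 -m jog '[{"claw":50,"dx":0,"dy":0,"dz":0,"spin":3},{"claw":50,"dx":0,"dy":0,"dz":0,"spin":6},{"claw":50,"dx":0,"dy":0,"dz":0,"spin":9},{"claw":50,"dx":0,"dy":0,"dz":0,"spin":12}]'; python3 st.py
python3 -m jog '[{"claw":50,"dx":0,"dy":0,"dz":0,"spin":2},{"claw":50,"dx":0,"dy":0,"dz":0,"spin":4},{"claw":50,"dx":0,"dy":0,"dz":0,"spin":6}]'; python3 st.py
```

```text
time: 10.67
position: [0.5204, 0.0085, 0.0668]
tool_rot: [0.267, -3.129, -0.002]
ft_force: [-2.2, 1.5, 2.7]
grip_width: 0.663
grip_force: 45.0
[0.52035407 0.0085359  0.06677251] [-2.2  1.5  2.7] [0.64  0.505 0.116] yaw 189.74
time: 10.92
position: [0.5204, 0.0086, 0.0668]
tool_rot: [0.104, -3.139, -0.002]
ft_force: [-2.3, 2.3, 2.7]
grip_width: 0.668
grip_force: 45.0
[0.52035739 0.00857736 0.06678276] [-2.3  2.3  2.7] [0.626 0.517 0.12 ] yaw 183.79
```

```bash
for i in 1; do python3 -m jog '[{"claw":50,"dx":0,"dy":0,"dz":0,"spin":2},{"claw":50,"dx":0,"dy":0,"dz":0,"spin":4}]' >/dev/null; python3 st.py
python3 -m jog '[{"claw":50,"dx":0,"dy":0,"dz":0,"spin":1},{"claw":50,"dx":0,"dy":0,"dz":0,"spin":2}]' >/dev/null; python3 st.py; done
```

```text
[0.52035892 0.00861092 0.06678105] [-1.7  2.2  2.4] [0.613 0.543 0.183] yaw 179.8
[0.52038859 0.00856318 0.06674493] [-4.   4.   3.1] [0.952 0.738 0.15 ] yaw 177.83
```

```bash
python3 -m jog '[{"claw":50,"dx":0,"dy":0,"dz":0,"spin":2},{"claw":50,"dx":0,"dy":0,"dz":0,"spin":4}]' >/dev/null; python3 st.py
```

```text
[0.52043131 0.00863845 0.06677136] [-3.2  4.9  4.8] [1.02 0.7  0.16] yaw 173.78
```

```bash
python3 -m jog '[{"claw":50,"dx":0,"dy":0,"dz":0,"spin":2},{"claw":50,"dx":0,"dy":0,"dz":0,"spin":4}]' >/dev/null; python3 st.py
```

```text
[0.52043347 0.00866814 0.06676177] [-3.8  3.7  4.2] [1.021 0.812 0.164] yaw 169.78
```

```bash
python3 -m jog '[{"claw":50,"dx":0,"dy":0,"dz":0,"spin":2},{"claw":50,"dx":0,"dy":0,"dz":0,"spin":4}]' >/dev/null; python3 st.py
```

```text
[0.52041288 0.00866055 0.06673524] [-3.9  3.5  5.3] [0.981 0.678 0.151] yaw 165.78
```

```bash
python3 -m jog '[{"claw":50,"dx":0,"dy":0,"dz":0,"spin":2},{"claw":50,"dx":0,"dy":0,"dz":0,"spin":3}]' >/dev/null; python3 st.py
```

```text
[0.52041671 0.00869841 0.06673925] [-3.6  3.7  4.4] [1.015 0.762 0.2  ] yaw 162.79
```

```bash
python3 -m jog '[{"claw":50,"dx":0,"dy":0,"dz":0,"spin":2},{"claw":50,"dx":0,"dy":0,"dz":0,"spin":3}]' >/dev/null; python3 st.py
```

```text
[0.52043311 0.0087135  0.0667369 ] [-3.   3.8  4.7] [0.866 0.734 0.467] yaw 159.84
```

```bash
python3 -m jog '[{"claw":50,"dx":0,"dy":0,"dz":0,"spin":1},{"claw":50,"dx":0,"dy":0,"dz":0,"spin":3}]' >/dev/null; python3 st.py
```

```text
[0.5204822  0.00879232 0.0667413 ] [-4.   3.3  4.9] [0.936 0.687 0.728] yaw 156.93
```

```bash
python3 -m jog '[{"claw":50,"dx":0,"dy":0,"dz":0,"spin":0},{"claw":50,"dx":0,"dy":0,"dz":0,"spin":0},{"claw":50,"dx":0,"dy":0,"dz":0,"spin":0},{"claw":50,"dx":0,"dy":0,"dz":0,"spin":0}]' >/dev/null; python3 st.py
```

```text
[0.5204799  0.00880044 0.06675801] [-3.4  4.2  3.9] [0.998 0.722 0.72 ] yaw 157.01
```

```bash
python3 -m jog '[{"claw":87,"dx":0,"dy":0,"dz":0,"spin":0},{"claw":87,"dx":0,"dy":0,"dz":0,"spin":0},{"claw":87,"dx":0,"dy":0,"dz":0,"spin":0},{"claw":87,"dx":0,"dy":0,"dz":0,"spin":0},{"claw":87,"dx":0,"dy":0,"dz":0,"spin":0},{"claw":87,"dx":0,"dy":0,"dz":-15,"spin":0},{"claw":87,"dx":0,"dy":0,"dz":-45,"spin":0},{"claw":87,"dx":0,"dy":0,"dz":-80,"spin":0},{"claw":87,"dx":0,"dy":0,"dz":-110,"spin":0},{"claw":87,"dx":0,"dy":0,"dz":-120,"spin":0},{"claw":87,"dx":0,"dy":0,"dz":-120,"spin":0},{"claw":87,"dx":0,"dy":0,"dz":-120,"spin":0}]'
python3 - <<'E'
from m import *
s=get_state();print(s["torque"])
a=shot("scene");b=shot("side")
o=np.hstack([cv2.resize(i["frame"][y:y+60,x:x+50],(400,480),interpolation=2) for i,x,y in((a,275,200),(b,260,165))])
cv2.imwrite("pics/c5.png",o[:,:,::-1])
E
```

```text
time: 13.58
position: [0.5208, 0.0074, 0.1862]
tool_rot: [0.631, 3.077, 0.001]
ft_force: [-1.5, 0.5, -1.1]
grip_width: 0.996
grip_force: 0.0
[-0.01323471  0.0101623   0.02096791]
```

View pics/c5.png

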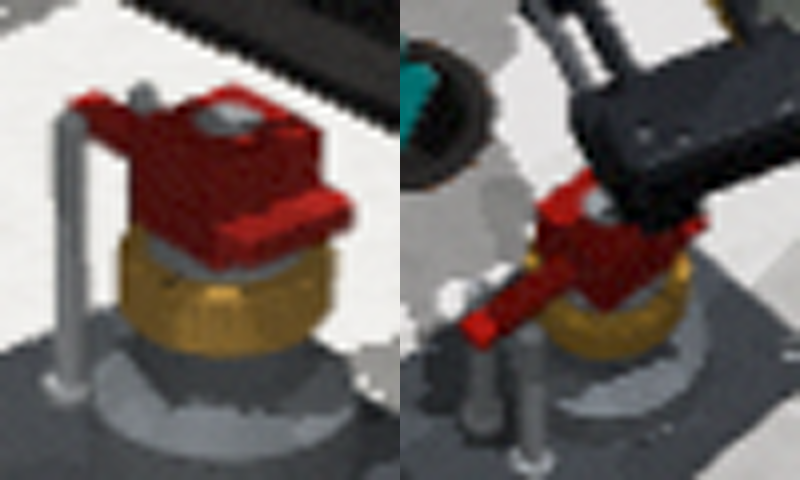

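The crop shows the key flat and home, with its arm (scene (100,110)) held between the posts and the gripper clear. I hand the job in.

```bash
python3 -c "
from bench import *
print(close_job())"
```

```text
the job is handed in; nothing more can be done
None
```

I handed the job in: the red key is fully home with its arm between the posts, the lock ring is snug at a measured wrist torque of about 0.72 N m, and the gripper is clear. The interface gave no verdict back.

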